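Blow off the joint and hold the sprung valve cover home

TASK

First clean the valve body's joint face: press the bench air pedal right down to its stop for about a second, then let it come fully back up. Then lift the cover with the tall boss, fit it over the valve body's two dowels, the right way round (tab over the outlet stub), and push it down against the spring until it sits flush on the joint face all round. Finish while still holding it pressed home like that, ready for a workmate to put the screws in, and leave everything else on the bench where it is.

Things in the scene. Friction and masses are not known exactly. Their poses are not given: they have to be found in the camera images.
- housing: Valve body, fixed on a dark 150 x 110 mm fixture plate: cast aluminium, flat level 130 x 84 mm joint face on top, 60 mm above the bench. Origin: on the bench below the face's centre. x along the face's long side to the end with a round level outlet stub (43 mm thick, 100 mm from centre, below the face); z up. A thin copper air nozzle stands beside the face at x 44-58, y 48-63, 77 mm high.
- joint_face (a point): Centre of the valve body's joint face (60 mm above the bench), axes as the valve body's. In the middle of the face a 48 mm round sprung disc stands 5 mm proud. It starts to sink at about 8 N and is level with the face at about 13 N. The cover's weight (about 4 N) does not sink it, so a cover let go stands 5 mm off the face.
- dowel_far (a point): Foot, on the joint face, of the upright dowel nearer the outlet stub: 50 mm from the face's centre along +x. Both dowels are 10 mm thick and rise 20 mm above the face, the top 5 mm tapering to 5 mm.
- dowel_near (a point): Foot, on the joint face, of the other dowel: 38 mm from the face's centre along -x. As the distances differ, the cover goes on only one way round.
- cover: Loose aluminium cover, about 0.4 kg, flat on the bench, right way up: plate 130 x 84 x 12 mm, a 36 mm wide tab that lengthens one short end by 21 mm, two 12 mm through holes, and a block boss in the middle, 44 (x) by 32 (y) mm, top 57 mm above the underside. Origin: underside, under the boss's centre. x towards the tab, z up. Home: origin on joint_face, tab over the outlet stub.
- hole_far (a point): Centre of the dowel hole nearer the tab, at the cover's underside, 50 mm from the cover's origin along +x.
- hole_near (a point): Centre of the other dowel hole, at the underside, 38 mm from the origin along -x.
- boss_top (a point): Centre of the flat top of the cover's boss, 57 mm above the underside; axes as the cover's.
- pedal_base: The air pedal's base, fixed to the bench: a dark plate 160 x 84 mm, 10 mm thick. Origin: centre of its underside. Its -x end (roughly towards the robot) is under the pedal's free end; the hinge is 65 mm along +x, 22 mm up.
- pedal (a joint): The pedal's angle about its hinge: 0 at rest (sloping up to its free end), 0.25 rad fully down at its stop, where the tread is level. A spring returns it. Pressing at pedal_pad takes about 5 N to start and 10 N at the stop.
- pedal_pad (a point): Where to press: on the middle of the grey tread's ribbed top, 105 mm from the hinge, 20 mm from the free end. The tread is 68 mm wide. At rest the point is 56 mm above the bench, at the stop 30 mm.
- elbow_a: Bystander, to be left alone: a bright stainless pipe elbow lying flat, about 75 mm across, 34 mm high. Origin: centre of its underside.
- elbow_b: Bystander, to be left alone: a second such pipe elbow. Origin: centre of its underside.
- clamp_ring: Bystander, to be left alone: a plain steel ring lying flat, 64 mm across, 14 mm high. Origin: centre of its underside.
- weld_flange: Bystander, to be left alone: a thick dark steel ring lying flat, 60 mm across, 10 mm high. Origin: centre of its underside.
- pipe_piece: Bystander, to be left alone: a short upright piece of steel pipe, 51 mm across, 55 mm high. Origin: centre of its underside.
- wrench: Bystander, to be left alone: a flat wrench, 160 mm long, lying on the bench. Origin: centre of its underside.
Not all that is in view belongs to the job. Leave any purple look-alike of the housing alone. Leave any pink look-alike of the pedal_base alone.

How it is judged:
On the way, in this order (a step that is already met when the one before it is completed fails the run):
1. the air pedal is pressed down to its stop (over 0.225 of 0.25 rad) for 0.3 s (value of joint pedal above 0.225 rad), for 0.3 s.
2. the pedal is let back up (under 0.04 rad) (value of joint pedal below 0.04 rad), for 0.1 s.
3. the cover is on both dowels, its underside within 10 mm of the joint face (horizontal distance between hole_far and dowel_far below 0.004 m and horizontal distance between hole_near and dowel_near below 0.004 m and angle between cover's own z axis and vertical below 0.06 rad and z of cover in the frame of joint_face between -0.003 and 0.01 m), for 0.1 s.
At the end, for the whole second after the job is handed in: Each hole is within 4 mm sideways of its dowel, the cover level within 0.06 rad, its gap to the joint face under 1.8 mm, pushing on the body with over 8 N, the fingers bearing on it with over 3 N, the cover still (under 20 mm/s), the pedal back up (under 0.04 rad) (horizontal distance between hole_far and dowel_far below 0.004 m and horizontal distance between hole_near and dowel_near below 0.004 m and angle between cover's own z axis and vertical below 0.06 rad and z of cover in the frame of joint_face between -0.003 and 0.0018 m and contact force between cover and housing above 8 N and contact force between the fingers and cover above 3 N and linear speed of cover below 0.02 m/s and value of joint pedal below 0.04 rad); the arm keeps its last pose, push and grip.
It fails at once if a bystander is shifted by more than 30 mm (distance of any of elbow_a, elbow_b, clamp_ring, weld_flange, pipe_piece, wrench from where it was at the start of the episode above 0.03 m).
It also fails if it takes over 72 s, if anything falls off the work surface, if the arm or the gripper's body presses on something with over 40 N, if the wrist force passes 120 N, or if a joint passes its speed limit or range.

ROBOT

A 6-joint arm with a two-finger parallel gripper is mounted at the origin on the work surface. World frame = base frame: x ahead of the robot, y to its left, z up, the work surface at z = 0. Lengths are in m, angles in rad, forces in N, time in s.
With the tool pointing down it reaches from about 0.35 to 0.975 m from the base axis. Payload 4.9 kg.
Tool frame: the origin (TCP) lies at the very end of the fingers, on their centre line; the grasp point (between the pads) lies 19 mm behind it; x points along the fingers, z is the direction in which the jaws open and shut, and the axes are right-handed (so a half turn about x gives the same grasp; the last joint's range is limited). The gripper opens to 85 mm and grips with 20 to 120 N. Pads are 22 mm wide; open, the fingers measure 114 mm over their backs; the gripper's body (76 mm by 85 mm) begins 54 mm behind the grasp point. The pads swing forward as they close: fully open they stand 13 mm farther back than shut.
Start: joints at [1.004, 0.053, 1.613, -0, 1.476, -0.119], TCP at [0.271, 0.563, 0.203] pointing down, gripper open.
Joint ranges: [-3.01, 3.01], [-1.01, 2.22], [0.06, 2.58], [-1.02, 4.17], [0.09, 2.62], [-3.14, 3.14]. Speed limits (rad/s): [2.57, 2.57, 3.14, 3.14, 3.14, 3.14].

INTERFACE

Orientations are given as a unit quaternion [w, x, y, z].
In Python, from plant import manip, vision, job gives the robot as it stands.
- The arm moves only by the tool servo_tool, never from a script. Its arguments are lists of equal length, an entry for each row: "twist": the turn, a rotation vector about the world's x, y, z in rad, a list of three; "xyz": the shift along the world's x, y, z in cm, a list of three; "fingers": the opening, from 0 (shut) to 1 (fully open). In form: {"twist": [[wx, wy, wz], ...], "xyz": [[x, y, z], ...], "fingers": [fingers, ...]}. A call has 1 to 8 rows; each row shifts and turns the commanded pose from where the row before left it; what a row does not reach is not made up. A row lasts 1/8 s, in which the tool goes at most 62.5 mm and 10.7 degrees, less where a joint would pass 70% of its speed; a pose out of reach is approached as far as the arm can. A call with a gripper value outside its range is refused whole. The fingers move at their own pace and stop on an object; the grip force is fixed at half the most. Time passes only in rows, so rows that do not move let the fingers close. It gives the time, the measured TCP pose, the force and the opening at its end, in the units of the state.
- manip.state(): the state, without advancing time (a new reading comes with each control period).
- vision.grab_frame(name): name is "side" or "top"; returns the picture (480x640x3 uint8, red, green, blue); there is no depth.
- vision.get_calibration(name): a dict with "camera_matrix" (3x3 intrinsics, pixels), "origin" and "orientation" of the camera in the world. Camera axes: x right, y up, looking along -z (the intrinsics and any distortion apply to the point x, -y, -z); pixel columns grow to the right and rows downward; lengths in m; the calibration is good to about 2 mm. A picture is of the moment at which its call begins. get_calibration takes no time and is no camera call.
- job.job_done(): hands the job in, once; it reports no verdict.
Trained networks look in the newest picture that a camera, given by its name, has taken for a name from the list of things; names that differ only in an ending like _2 or _b are one class to them, and where a whole thing is asked for, a point or a joint stands for the part that bears it (a point fixed in the world has none). Each returns a list of dicts, best first, with "score" (0 to 1); they miss things now and then, are a little off and sometimes report something else, mostly with a low value. They report only what shows in the picture. A call takes as long as a camera call. They do not tell look-alikes from the thing itself.
- vision.spot_in(camera, label): "extent" ([centre column, centre row, width, height] in pixels, round what is visible of it).
The state is a dict: "time": time; "joint_pos": joint angles; "joint_vel": joint speeds; "joint_efforts": joint torques, N m; "tool_pos": TCP position; "tool_rot": TCP orientation; "contact_force": force on the tool from outside, world axes, zero at the start; "ft_torque": the same for the moment, N m; "gripper_width": opening from 0.0 (shut) to 1.0 (fully open).
Only numpy, scipy, OpenCV 4.12 (cv2) and the standard library are available. Lean on these libraries where they do the work, as an engineer would, in place of code of your own. Each camera call takes 0.05 s, during which the arm holds its last target.

## Working session

There is one attempt and no reset: what is moved stays moved. The work goes in short steps, Python scripts to look and compute and a tool call to move; the robot and the scene stay as the last step left them, time stands still between calls to the robot, and variables do not carry over. Pictures are saved under pics/ and viewed, and the job is handed in when it is done.

Besides the shell and the picture viewer there is one more tool, called after ">>>" in YAML: its name, and indented under it one key for each argument. servo_tool: Moves the arm, as the interface text tells. Its arguments: {"type":"object","properties":{"twist":{"type":"array","items":{"type":"array","items":{"type":"number"}}},"xyz":{"type":"array","items":{"type":"array","items":{"type":"number"}}},"fingers":{"type":"array","items":{"type":"number"}}},"required":["twist","xyz","fingers"]}

```bash
ls; mkdir -p pics; python3 - <<'E'
from plant import manip, vision, job
import cv2
for n in("side","top"):
    im=vision.grab_frame(n); cv2.imwrite(f"pics/{n}0.png",im[:,:,::-1]); c=vision.get_calibration(n); print(n,c)
s=manip.state(); print({k:s[k] for k in("time","tool_pos","tool_rot","gripper_width","contact_force")})
E
```

```text
pics
side {'camera_matrix': array([[521.46849738,   0.        , 320.55977477],
       [  0.        , 521.46849738, 242.77415494],
       [  0.        ,   0.        ,   1.        ]]), 'origin': array([-0.03915676, -0.59209771,  0.78164702]), 'orientation': array([ 0.84268428,  0.40079519, -0.15156688, -0.32599677])}
top {'camera_matrix': array([[490.1754512 ,   0.        , 315.95356488],
       [  0.        , 490.1754512 , 238.29161375],
       [  0.        ,   0.        ,   1.        ]]), 'origin': array([0.4152937 , 0.06871625, 1.05279925]), 'orientation': array([ 0.70708469,  0.04566622, -0.03203495, -0.70492524])}
{'time': 0.1, 'tool_pos': array([0.27028179, 0.56284994, 0.20228303]), 'tool_rot': array([ 0.59793953, -0.37679073,  0.59913009,  0.37621828]), 'gripper_width': 0.9987557706827375, 'contact_force': array([-0.17227403,  0.33437351,  0.29326855])}
```

View pics/side0.png

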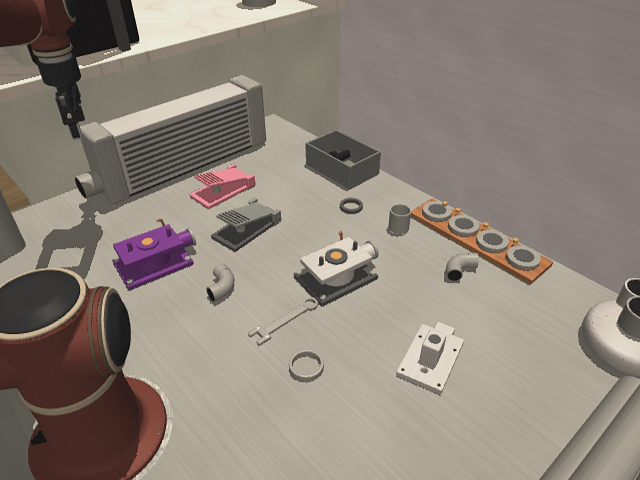

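View pics/top0.png

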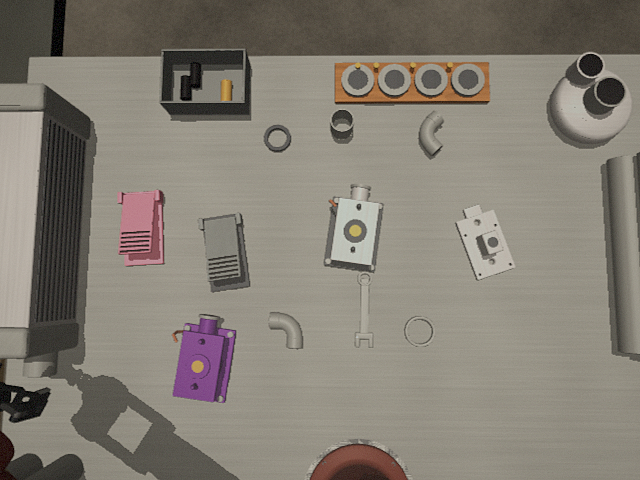

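The top view has the housing at about (355,231), the cover at (485,243) with its tab up and left, and the grey pedal at (223,250). The purple and pink look-alikes are at (205,360) and (140,228). I'll enlarge the parts I need to measure.

```bash
cat > h.py <<'E'
import numpy as np, cv2
from scipy.spatial.transform import Rotation as R
from plant import manip, vision, job
def cam(n):
    c=vision.get_calibration(n); q=c['orientation']
    return c['camera_matrix'],np.array(c['origin']),R.from_quat([q[1],q[2],q[3],q[0]]).as_matrix()
def back(n,u,v,z):
    K,o,M=cam(n); d=np.linalg.inv(K)@[u,v,1]; d=M@(d*[1,-1,-1]); return o+d*(z-o[2])/d[2]
def proj(n,p):
    K,o,M=cam(n); c=(M.T@(np.asarray(p)-o))*[1,-1,-1]; q=K@c; return q[:2]/q[2]
def crop(src,x0,y0,w,h,k,out):
    im=cv2.imread(src)[y0:y0+h,x0:x0+w]; cv2.imwrite(out,cv2.resize(im,None,fx=k,fy=k,interpolation=cv2.INTER_CUBIC))
E
python3 - <<'E'
from h import *
crop("pics/top0.png",315,175,80,105,5,"pics/a.png")
crop("pics/top0.png",445,195,80,90,6,"pics/b.png")
crop("pics/top0.png",190,205,70,95,6,"pics/c.png")
a=[cv2.imread(f"pics/{x}.png") for x in "abc"]
H=570
a=[cv2.copyMakeBorder(i,0,600-i.shape[0],0,0,0) for i in a]
E
```

```text
(no output)
```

View pics/a.png

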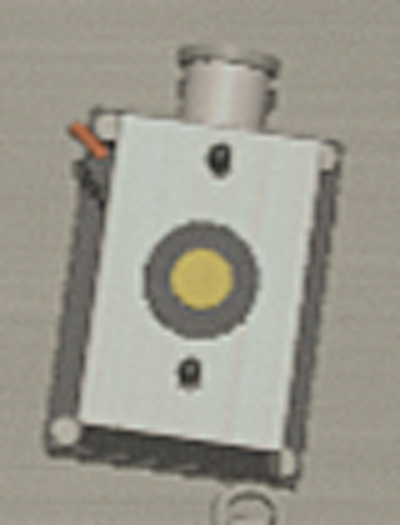

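View pics/b.png

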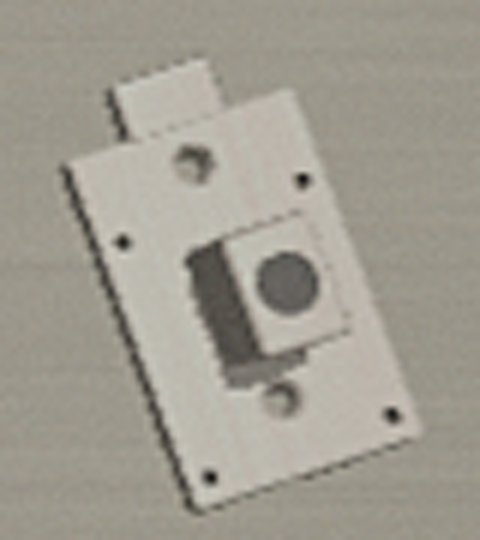

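View pics/c.png

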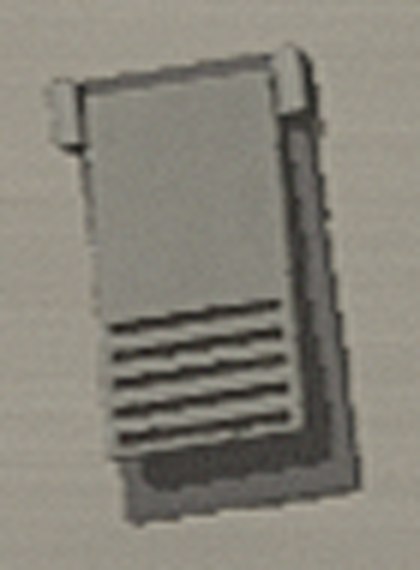

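```bash
cat > fit.py <<'E'
from h import *
from scipy.optimize import least_squares
def un(c,o,k): return [o[0]+(c[0]+.5)/k-.5, o[1]+(c[1]+.5)/k-.5]
def fit(obs,x0):
    def pt(x,m):
        c,s=np.cos(x[2]),np.sin(x[2]); return [x[0]+c*m[0]-s*m[1],x[1]+s*m[0]+c*m[1],m[2]]
    f=lambda x: np.concatenate([proj(n,pt(x,m))-uv for n,m,uv in obs])
    r=least_squares(f,x0,loss='soft_l1'); print(r.x.round(4),np.abs(r.fun).reshape(-1,2).round(1).tolist()); return r.x
E
python3 - <<'E'
from fit import *
o,k=(315,175),5
h=[("top",m,un(c,o,k)) for m,c in [((.065,.042,.06),(120,116)),((.065,-.042,.06),(319,143)),((-.065,-.042,.06),(280,450)),((-.065,.042,.06),(80,425)),((0,0,.065),(202,279)),((.05,0,.08),(218,148)),((-.038,0,.08),(189,362))]]
X=fit(h,[.42,-.02,0])
o,k=(445,195),6
c=[("top",m,un(c,o,k)) for m,c in [((.065,.042,.012),(67,163)),((.065,-.042,.012),(293,92)),((-.065,-.042,.012),(425,430)),((-.065,.042,.012),(195,512)),((0,0,.057),(288,283)),((.05,0,.012),(194,163)),((-.038,0,.012),(282,398)),((.086,.018,.012),(115,90)),((.086,-.018,.012),(207,60))]]
Y=fit(c,[.4,-.25,.3])
o,k=(190,205),6
p=[("top",m,un(c,o,k)) for m,c in [((-.08,.042,.010),(127,523)),((-.08,-.042,.010),(360,488))]]
P=fit(p,[.4,.3,0])
import math
a=.25
def tread(d,y,h=0): return (.065-d*math.cos(a),y,.022+d*math.sin(a)+.008)
p+=[("top",tread(.125,.034),un((110,462),o,k)),("top",tread(.125,-.034),un((303,428),o,k))]
P=fit(p,[.4,.3,0])
# side
im=cv2.imread("pics/side0.png")
def w(x,m): 
    c,s=np.cos(x[2]),np.sin(x[2]); return [x[0]+c*m[0]-s*m[1],x[1]+s*m[0]+c*m[1],m[2]]
big=cv2.resize(im,None,fx=4,fy=4,interpolation=cv2.INTER_CUBIC)
def draw(x,ms):
    for m in ms:
        u=proj("side",w(x,m)); cv2.circle(big,tuple(((u+.5)*4).astype(int)),4,(0,0,255),1)
draw(X,[m for _,m,_ in h]); draw(Y,[m for _,m,_ in c]); draw(P,[m for _,m,_ in p]+[tread(.105,0)])
cv2.imwrite("pics/s1.png",np.hstack([big[920:1220,1160:1560],big[1260:1560,1560:1960]])); cv2.imwrite("pics/s2.png",big[760:1020,820:1160])
E
```

```text
[ 0.5408  0.0095 -0.1308] [[0.4, 1.0], [0.5, 1.1], [0.5, 0.4], [0.7, 0.2], [0.3, 0.1], [0.1, 0.7], [0.3, 1.1]]
[ 0.5181 -0.2702  0.3259] [[0.3, 0.0], [0.3, 0.6], [0.3, 0.9], [0.4, 0.1], [0.0, 0.4], [0.2, 0.4], [0.2, 0.4], [0.5, 0.6], [0.0, 0.9]]
[0.5011 0.283  0.1521] [[0.1, 0.0], [0.1, 0.0]]
[0.499  0.2836 0.1639] [[0.0, 1.2], [0.2, 0.7], [0.7, 1.0], [0.3, 0.7]]
```

View pics/s1.png

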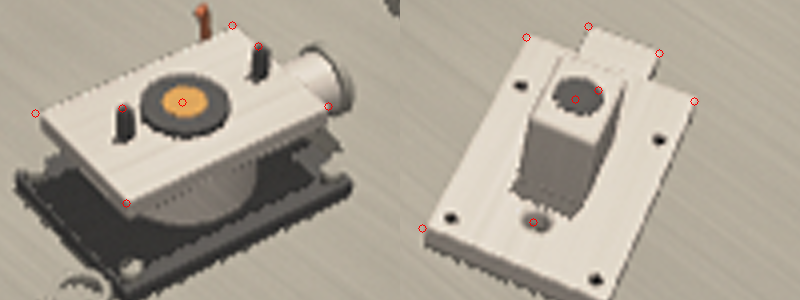

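View pics/s2.png

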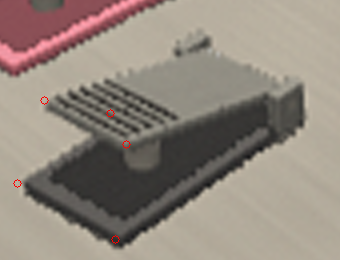

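Both views agree within about 1–2 px. In metres and radians:
- housing: (0.541, 0.010), yaw −0.131
- cover: (0.518, −0.270), yaw 0.326
- pedal: (0.50, 0.283), yaw 0.16

Next I'll work out the moves.

```bash
python3 - <<'E'
from fit import *
s=manip.state(); q=s['tool_rot']; M=R.from_quat([q[1],q[2],q[3],q[0]]).as_matrix(); print(M.round(3))
t=s['tool_pos']
print("jaw yaw",np.arctan2(M[1,2],M[0,2]))
pad=np.array([.499+np.cos(.16)*-.0375,.2836-np.sin(.16)*.0375]); print(pad,(pad-t[:2])*100)
print("cover jaw yaw",.326+np.pi/2, "cover boss-pad",(np.array([.5181,-.2702])-pad)*100)
E
```

```text
[[-0.001 -0.901  0.433]
 [-0.002  0.433  0.901]
 [-1.     0.    -0.002]]
jaw yaw 1.1230038027261822
[0.46197898 0.27762557] [ 19.16971827 -28.52243744]
cover jaw yaw 1.8967963267948966 cover boss-pad [  5.61210231 -54.78255673]
```

>>> servo_tool:
  twist:
    - [0,0,0]
    - [0,0,0]
    - [0,0,0.1]
    - [0,0,0.1]
    - [0,0,0.1]
    - [0,0,0.1]
    - [0,0,0.1]
    - [0,0,0.1]
  xyz:
    - [2.4,-3.5,0]
    - [2.4,-3.6,0]
    - [2.4,-3.5,0]
    - [2.4,-3.6,0]
    - [2.4,-3.6,-2]
    - [2.4,-3.6,-3]
    - [2.4,-3.6,-3]
    - [2.4,-3.5,-3]
  fingers: [0,0,0,0,0,0,0,0]

```text
time: 1.1
tool_pos: [0.4629, 0.277, 0.0921]
tool_rot: [0.46, -0.537, 0.46, 0.537]
contact_force: [-0.2, 0.6, -0.3]
gripper_width: -0.004
```

>>> servo_tool:
  twist:
    - [0,0,0]
    - [0,0,0]
    - [0,0,0]
    - [0,0,0]
    - [0,0,0]
    - [0,0,0]
    - [0,0,0]
    - [0,0,0]
  xyz:
    - [0,0,-2]
    - [0,0,-1.5]
    - [0,0,-1]
    - [0,0,-0.8]
    - [0,0,-0.6]
    - [0,0,-0.4]
    - [0,0,0]
    - [0,0,0]
  fingers: [0,0,0,0,0,0,0,0]

```text
time: 2.1
tool_pos: [0.4631, 0.2786, 0.0309]
tool_rot: [-0.461, 0.537, -0.46, -0.536]
contact_force: [-0.9, -0.2, 0.8]
gripper_width: -0.0
```

```bash
python3 - <<'E'
from h import *
for n in("side","top"):
    cv2.imwrite(f"pics/{n}1.png",vision.grab_frame(n)[:,:,::-1])
crop("pics/side1.png",190,150,120,110,5,"pics/d.png");crop("pics/top1.png",180,200,90,110,5,"pics/e.png")
a,b=cv2.imread("pics/d.png"),cv2.imread("pics/e.png"); cv2.imwrite("pics/de.png",cv2.resize(np.hstack([cv2.resize(a,(600,550)),b]),None,fx=.75,fy=.75))
s=manip.state();print(s['contact_force'],s['tool_pos'],s['ft_torque'])
E
```

```text
[-0.34119486  1.29195056  1.37970828] [0.46305416 0.27862723 0.03091245] [0.1485594  0.00826543 0.01139988]
```

View pics/de.png

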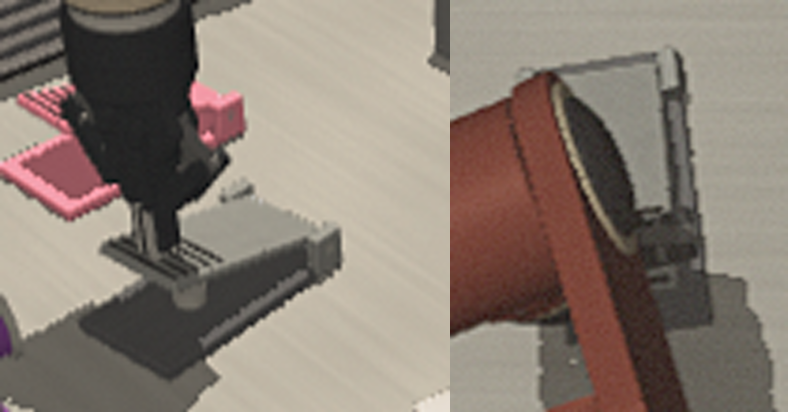

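```bash
python3 - <<'E'
from fit import *
im=cv2.resize(cv2.imread("pics/side1.png"),None,fx=6,fy=6,interpolation=cv2.INTER_CUBIC)
im0=cv2.resize(cv2.imread("pics/side0.png"),None,fx=6,fy=6,interpolation=cv2.INTER_CUBIC)
x=[.499,.2836,.158]
def w(m):
    c,s=np.cos(x[2]),np.sin(x[2]); return [x[0]+c*m[0]-s*m[1],x[1]+s*m[0]+c*m[1],m[2]]
for I in(im,im0):
  for a,col in((.25,(0,0,255)),(0,(0,255,0))):
    pts=[w((.065-d*np.cos(a),y,.022+.008+d*np.sin(a))) for d,y in((.125,.034),(.125,-.034),(0.01,-.034),(0.01,.034))]
    P=np.array([(proj("side",p)+.5+[1,1])*6 for p in pts]).astype(int); cv2.polylines(I,[P],True,col,1)
  u=((proj("side",manip.state()['tool_pos'])+.5+[1,1])*6).astype(int); cv2.circle(I,tuple(u),4,(255,0,0),2)
cv2.imwrite("pics/f.png",np.hstack([im0[1140:1540,1240:1640],im[1140:1540,1240:1640]]))
E
```

```text
(no output)
```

View pics/f.png

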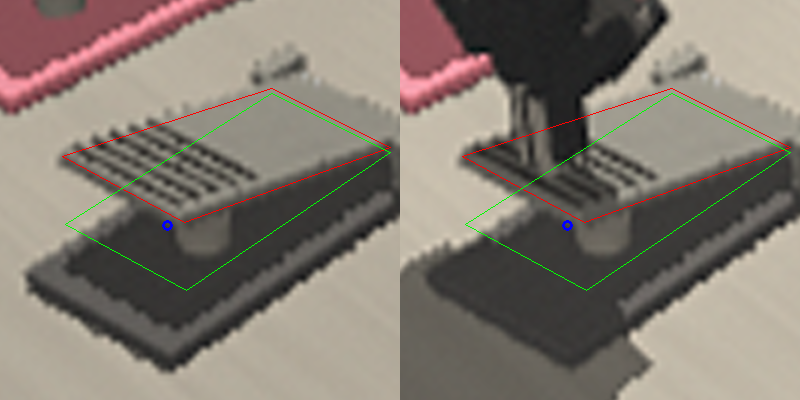

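>>> servo_tool:
  twist:
    - [0,0,0]
    - [0,0,0]
    - [0,0,0]
  xyz:
    - [0,0,-0.3]
    - [0,0,-0.3]
    - [0,0,0]
  fingers: [0,0,0]

```text
time: 2.58
tool_pos: [0.4624, 0.2784, 0.0243]
tool_rot: [0.46, -0.536, 0.461, 0.537]
contact_force: [-2.1, 0.7, 3.7]
gripper_width: -0.001
```

```bash
python3 - <<'E'
from h import *
for n in("side","top"):
    cv2.imwrite(f"pics/{n}2.png",vision.grab_frame(n)[:,:,::-1])
crop("pics/side2.png",190,150,120,110,5,"pics/d2.png")
crop("pics/top2.png",180,200,90,110,5,"pics/e2.png")
E
```

```text
(no output)
```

View pics/d2.png

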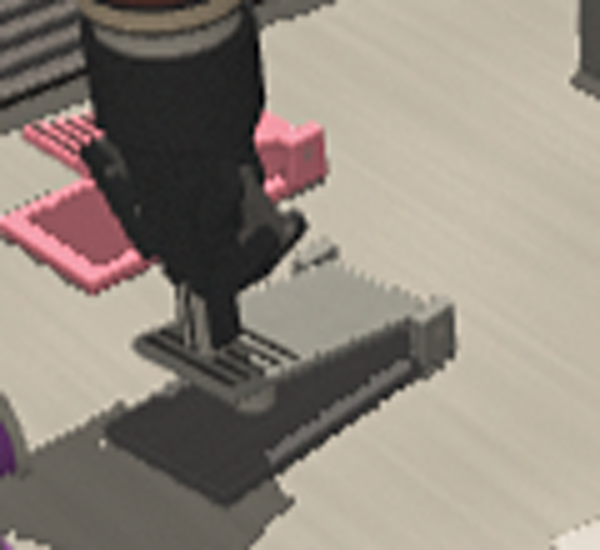

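View pics/e2.png

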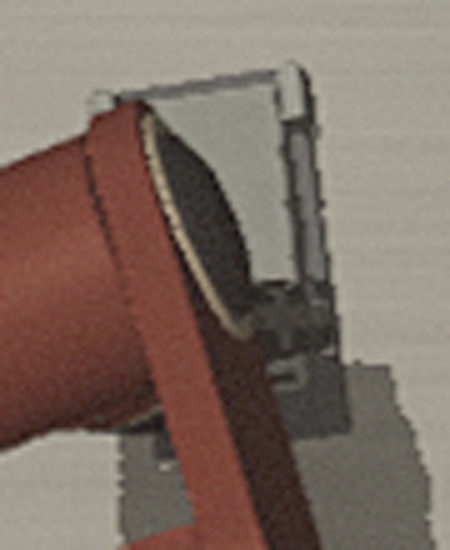

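View pics/side2.png

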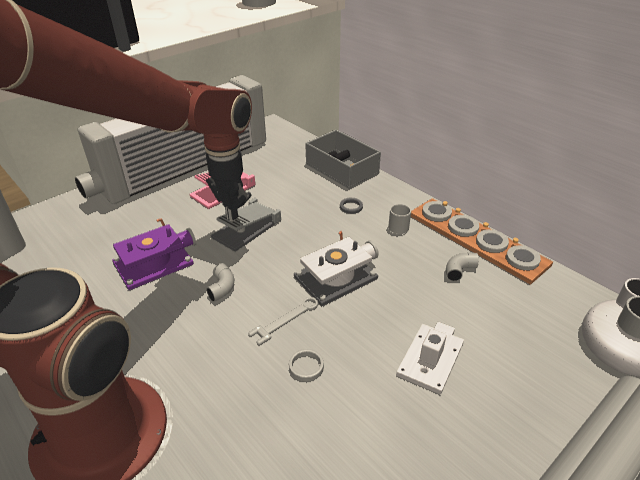

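```bash
python3 - <<'E'
from fit import *
cv2.imwrite(f"pics/side3.png",vision.grab_frame("side")[:,:,::-1])
s=manip.state();print(s['time'],s['tool_pos'],s['contact_force'])
im=cv2.resize(cv2.imread("pics/side3.png"),None,fx=6,fy=6,interpolation=cv2.INTER_CUBIC)
x=[.499,.2836,.158]
def w(m):
    c,s=np.cos(x[2]),np.sin(x[2]); return [x[0]+c*m[0]-s*m[1],x[1]+s*m[0]+c*m[1],m[2]]
for I in(im,):
  for a,col in((.25,(0,0,255)),(.15,(0,255,255)),(0,(0,255,0))):
    pts=[w((.065-d*np.cos(a),y,.022+.008+d*np.sin(a))) for d,y in((.125,.034),(.125,-.034),(0.01,-.034),(0.01,.034))]
    P=np.array([(proj("side",p)+.5+[1,1])*6 for p in pts]).astype(int); cv2.polylines(I,[P],True,col,1)
  u=((proj("side",manip.state()['tool_pos'])+.5+[1,1])*6).astype(int); cv2.circle(I,tuple(u),4,(255,0,0),2)
cv2.imwrite("pics/f2.png",im[1000:1540,1140:1740])
E
```

```text
2.725 [0.46247869 0.27841329 0.02450747] [-2.17347945  0.35468556  4.88393234]
```

View pics/f2.png

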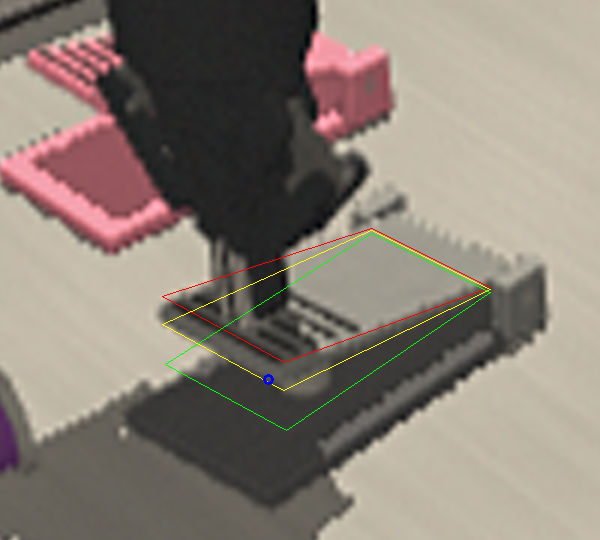

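The tread has moved to about 0.1 rad, with the tip at about (250,325) in the crop. The fingertip looks roughly 20 mm higher than the TCP reading, which I'll measure later. I'll keep pressing on force.

>>> servo_tool:
  twist:
    - [0,0,0]
    - [0,0,0]
    - [0,0,0]
    - [0,0,0]
  xyz:
    - [0,0,-0.4]
    - [0,0,-0.4]
    - [0,0,-0.2]
    - [0,0,0]
  fingers: [0,0,0,0]

```text
time: 3.22
tool_pos: [0.462, 0.2782, 0.0143]
tool_rot: [0.46, -0.536, 0.461, 0.537]
contact_force: [-3.9, 0.1, 6.7]
gripper_width: 0.004
```

```bash
cat > sh.py <<'E'
from fit import *
import sys
cv2.imwrite(f"pics/{sys.argv[1]}.png",vision.grab_frame("side")[:,:,::-1])
s=manip.state();print(s['time'],s['tool_pos'],s['contact_force'])
im=cv2.resize(cv2.imread(f"pics/{sys.argv[1]}.png"),None,fx=6,fy=6,interpolation=cv2.INTER_CUBIC)
cv2.imwrite(f"pics/{sys.argv[1]}z.png",im[1000:1540,1140:1740])
E
python3 sh.py side4
```

```text
3.275 [0.46200193 0.27824329 0.01438918] [-3.83801937 -0.17600657  5.32225007]
```

View pics/side4z.png

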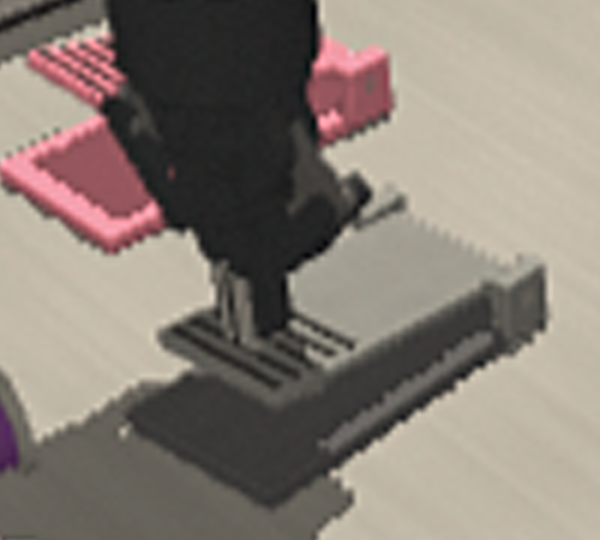

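>>> servo_tool:
  twist:
    - [0,0,0]
    - [0,0,0]
    - [0,0,0]
    - [0,0,0]
  xyz:
    - [0,0,-0.4]
    - [0,0,-0.3]
    - [0,0,-0.2]
    - [0,0,0]
  fingers: [0,0,0,0]

```text
time: 3.78
tool_pos: [0.4615, 0.2782, 0.0053]
tool_rot: [0.46, -0.536, 0.461, 0.537]
contact_force: [-5.9, -0.8, 6.8]
gripper_width: 0.0
```

```bash
python3 sh.py side5
```

```text
3.825 [0.46159355 0.27818595 0.00536777] [-5.20016321 -1.02161211  8.05419206]
```

View pics/side5z.png

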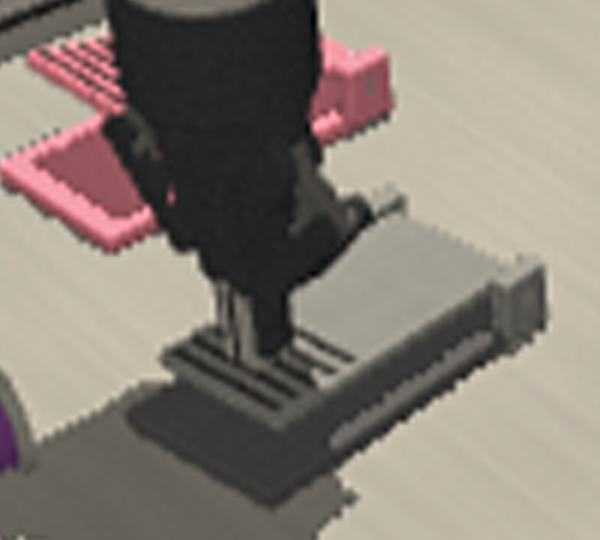

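>>> servo_tool:
  twist:
    - [0,0,0]
    - [0,0,0]
    - [0,0,0]
  xyz:
    - [0,0,-0.3]
    - [0,0,-0.2]
    - [0,0,0]
  fingers: [0,0,0]

```text
time: 4.2
tool_pos: [0.4617, 0.2782, 0.0019]
tool_rot: [0.459, -0.536, 0.462, 0.537]
contact_force: [-9.4, -2.4, 16.3]
gripper_width: 0.001
```

```bash
python3 sh.py side6
```

```text
4.25 [0.46167069 0.27823333 0.00184437] [-9.15566512 -2.81489925 16.95815638]
```

View pics/side6z.png

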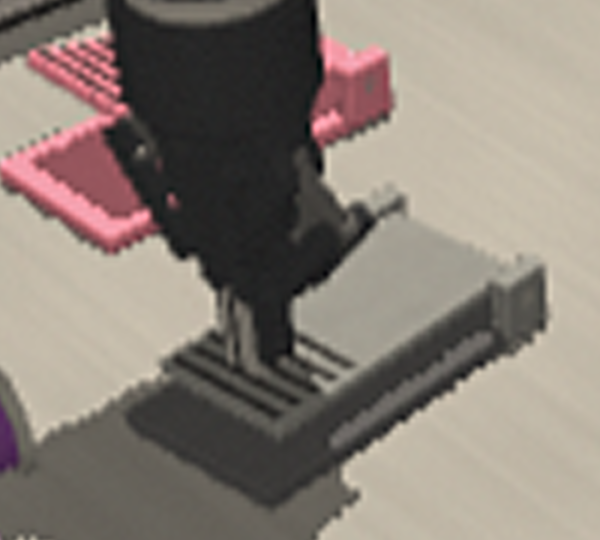

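The force has jumped to 17 N, so the pedal is at its stop. I'll hold it there for a second.

>>> servo_tool:
  twist:
    - [0,0,0]
    - [0,0,0]
    - [0,0,0]
    - [0,0,0]
    - [0,0,0]
    - [0,0,0]
    - [0,0,0]
    - [0,0,0]
  xyz:
    - [0,0,-0.1]
    - [0,0,-0.1]
    - [0,0,0]
    - [0,0,0]
    - [0,0,0]
    - [0,0,0]
    - [0,0,0]
    - [0,0,0]
  fingers: [0,0,0,0,0,0,0,0]

```text
time: 5.25
tool_pos: [0.4617, 0.2783, 0.0016]
tool_rot: [0.459, -0.536, 0.462, 0.537]
contact_force: [-15.0, -6.3, 26.6]
gripper_width: -0.003
```

>>> servo_tool:
  twist:
    - [0,0,0]
    - [0,0,0]
    - [0,0,0]
    - [0,0,0]
    - [0,0,0]
    - [0,0,0]
    - [0,0,0]
    - [0,0,0]
  xyz:
    - [0,0,1]
    - [0,0,2]
    - [0,0,3]
    - [0,0,3]
    - [0,0,3]
    - [0,-2,3]
    - [0,-4,3]
    - [0,-4,0]
  fingers: [0,0,0,0,0,0,0,0]

```text
time: 6.25
tool_pos: [0.4644, 0.1776, 0.1812]
tool_rot: [-0.462, 0.538, -0.459, -0.535]
contact_force: [-0.1, -0.6, 0.3]
gripper_width: -0.001
```

```bash
python3 - <<'E'
from h import *
s=manip.state();print(s['time'],s['tool_pos'],s['contact_force'],s['joint_pos'].round(3) if hasattr(s['joint_pos'],'round') else s['joint_pos'])
for n in("side","top"):
    f=vision.grab_frame(n)[:,:,::-1].copy(); cv2.imwrite(f"pics/{n}7.png",f)
    u=proj(n,manip.state()['tool_pos']); print(n,u)
    x,y=int(u[0])-60,int(u[1])-80
    I=cv2.resize(f[max(y,0):y+140,x:x+120],None,fx=3.3,fy=3.3,interpolation=cv2.INTER_CUBIC)
    cv2.circle(I,(int((u[0]-x)*3.3),int((u[1]-max(y,0))*3.3)),4,(255,0,0),1); cv2.imwrite(f"pics/{n}7z.png",I)
cv2.imwrite("pics/g.png",np.hstack([cv2.imread("pics/side7z.png"),cv2.imread("pics/top7z.png")]))
E
```

```text
6.25 [0.46440618 0.17758998 0.18116259] [-0.08706664 -0.59940511  0.2918344 ] [ 2.160e-01 -2.510e-01  1.932e+00 -1.000e-03  1.454e+00 -1.508e+00]
side [254.35644735 191.80437132]
top [265.59495845 265.28728707]
```

View pics/g.png

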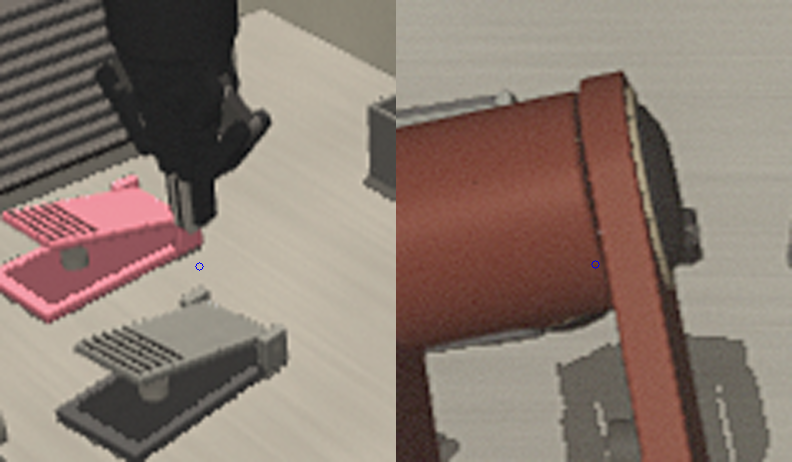

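View pics/side7.png

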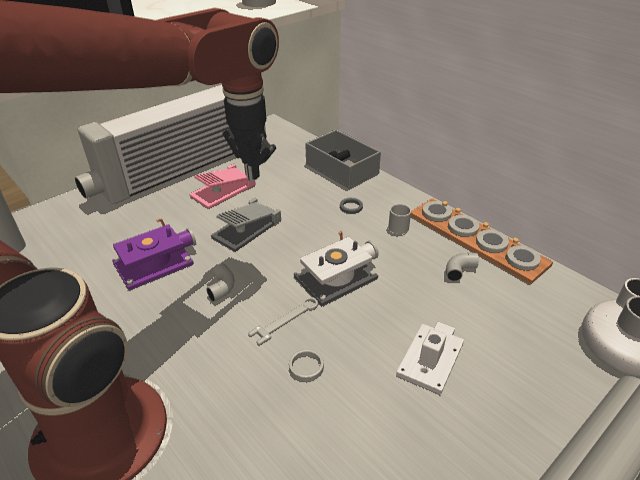

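```bash
python3 - <<'E'
from h import *
t=np.array([.4644,.1776,.1812])
for dz in(0,.02,.025,.03):print(dz,proj("side",t+[0,0,dz]))
for d in([.01,0,.027],[0,.01,.027],[0,0,.027]): print(d,proj("side",t+d),proj("top",t+d))
x0=254.36-.0;print("tip",int(254.36)-60+193/3.3,int(191.8)-80+226/3.3)
E
```

```text
0 [253.45885251 190.16084165]
0.02 [252.60908153 182.00178681]
0.025 [252.39349264 179.93181546]
0.03 [252.17662286 177.84954569]
[0.01, 0, 0.027] [256.24252282 177.32587492] [262.47818551 257.7867515 ]
[0, 0.01, 0.027] [249.41232695 177.17648992] [256.61158418 263.54798571]
[0, 0, 0.027] [252.30689907 179.10038949] [262.38514269 263.56529479]
tip 252.4848484848485 179.4848484848485
```

The fingertip really is about 26 mm above the reported TCP, and sideways it matches. The pedal is back up. On to the cover.

>>> servo_tool:
  twist:
    - [0,0,0.04]
    - [0,0,0.04]
    - [0,0,0.04]
    - [0,0,0.05]
    - [0,0,0]
    - [0,0,0]
    - [0,0,0]
    - [0,0,0]
  xyz:
    - [0.7,-5,0]
    - [0.7,-5.6,0]
    - [0.7,-5.6,0]
    - [0.7,-5.6,0]
    - [0.7,-5.6,0]
    - [0.7,-5.6,0]
    - [0.6,-5.6,0]
    - [0.6,-5.6,0]
  fingers: [1,1,1,1,1,1,1,1]

```text
time: 7.35
tool_pos: [0.5167, -0.2651, 0.1772]
tool_rot: [0.413, -0.574, 0.413, 0.574]
contact_force: [0.2, 0.2, 0.1]
gripper_width: 0.997
```

>>> servo_tool:
  twist:
    - [0,0,0]
  xyz:
    - [0,0,0]
  fingers: [1]

```text
time: 7.48
tool_pos: [0.5164, -0.2665, 0.1769]
tool_rot: [0.414, -0.572, 0.415, 0.573]
contact_force: [0.1, 0.4, 0.9]
gripper_width: 1.002
```

```bash
cat > st.py <<'E'
from h import *
s=manip.state(); q=s['tool_rot']; M=R.from_quat([q[1],q[2],q[3],q[0]]).as_matrix()
print(s['time'],np.round(s['tool_pos'],4),'F',np.round(s['contact_force'],1),'jawyaw',round(np.arctan2(M[1,2],M[0,2]),4),'x',M[:,0].round(3),'g',s['gripper_width'])
E
python3 st.py;python3 - <<'E'
from h import *
for n in("side","top"):
    cv2.imwrite(f"pics/{n}8.png",vision.grab_frame(n)[:,:,::-1])
    print(proj(n,manip.state()['tool_pos']),proj(n,manip.state()['tool_pos']+[0,0,.039]))
E
```

```text
7.475 [ 0.5164 -0.2665  0.1769] F [0.1 0.4 0.9] jawyaw 1.8888 x [-0.001  0.    -1.   ] g 1.0019303092704124
[439.47123953 290.06953686] [442.84708899 272.58561081]
[511.60324715 236.18006499] [520.23575084 233.57312918]
```

View pics/side8.png

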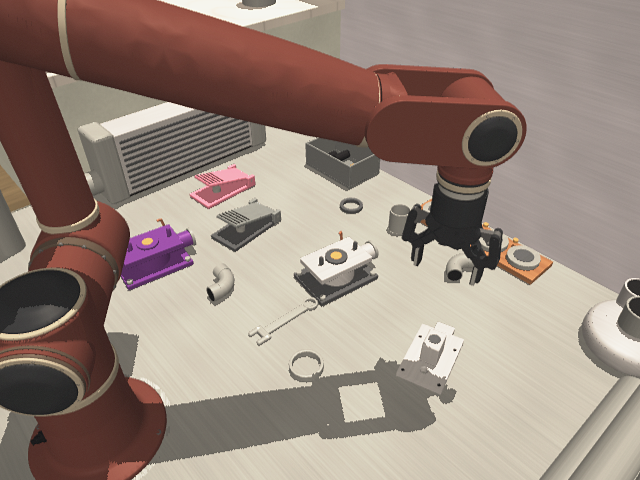

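View pics/top8.png

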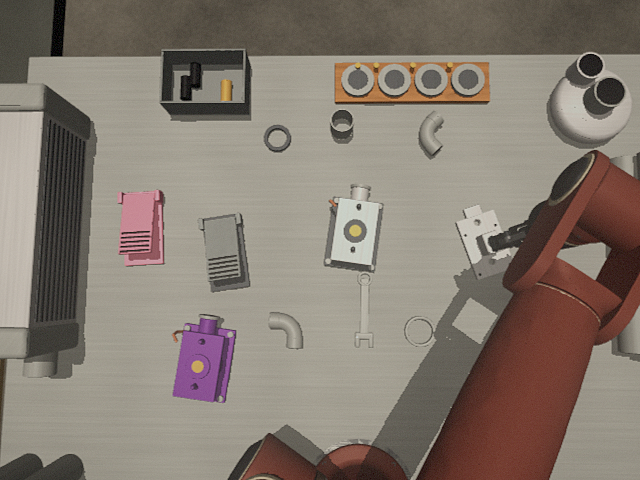

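```bash
python3 - <<'E'
from h import *
t=np.array([.5164,-.2665,.1769]); y=1.8888; j=np.array([np.cos(y),np.sin(y),0])
f=cv2.imread("pics/side8.png"); x,yy=390,170
I=cv2.resize(f[yy:yy+125,x:x+130],None,fx=4.5,fy=4.5,interpolation=cv2.INTER_CUBIC)
for dz in(.026,.039):
  for sgn in(-1,0,1):
    u=proj("side",t+j*sgn*.0425+[0,0,dz]); cv2.circle(I,tuple(((u+.5-[x,yy])*4.5).astype(int)),4,(0,0,255) if dz>.03 else (255,0,0),1)
cv2.imwrite("pics/k.png",I)
E
```

```text
(no output)
```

View pics/k.png

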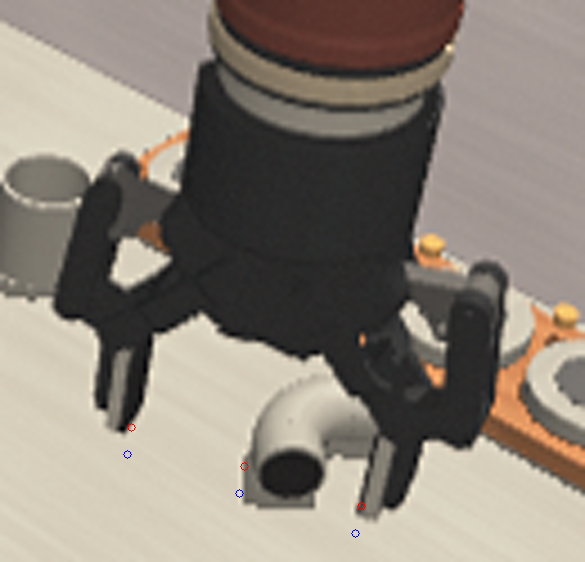

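>>> servo_tool:
  twist:
    - [0,0,0.008]
    - [0,0,0]
    - [0,0,0]
    - [0,0,0]
    - [0,0,0]
    - [0,0,0]
  xyz:
    - [0.1,-0.3,-3]
    - [0,0,-4]
    - [0,0,-4]
    - [0,0,-3.5]
    - [0,0,-2.2]
    - [0,0,0]
  fingers: [1,1,1,1,1,1]

```text
time: 8.32
tool_pos: [0.516, -0.2638, 0.0088]
tool_rot: [0.41, -0.574, 0.41, 0.578]
contact_force: [-0.2, 0.4, 0.3]
gripper_width: 0.997
```

```bash
python3 - <<'E'
from h import *
f=vision.grab_frame("side")[:,:,::-1].copy(); x,yy=370,280
I=cv2.resize(f[yy:yy+125,x:x+130],None,fx=4.5,fy=4.5,interpolation=cv2.INTER_CUBIC)
cv2.imwrite("pics/k2.png",I)
E
python3 st.py
```

```text
8.375 [ 0.5172 -0.2649  0.0107] F [ 0.1 -0.7  1.5] jawyaw 1.9027 x [-0.002  0.001 -1.   ] g 1.000213780085878
```

View pics/k2.png

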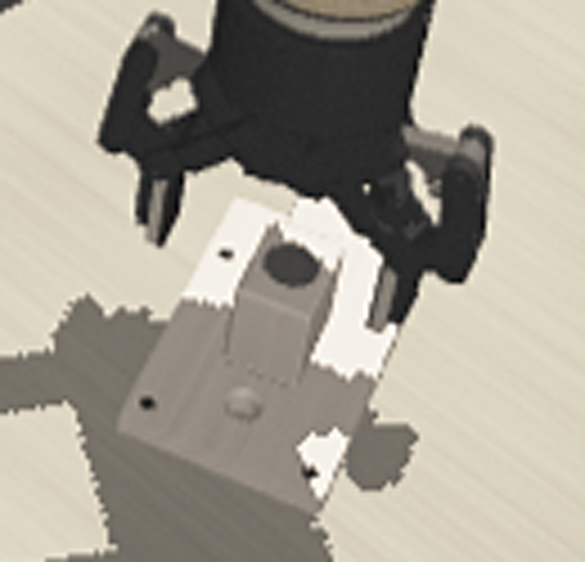

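Tip midpoint is at about (268,285) in the crop and the boss axis at about (289,288), so I'll shift by +0.3, −0.5 cm, go lower and grip.

>>> servo_tool:
  twist:
    - [0,0,0]
    - [0,0,0]
    - [0,0,0]
    - [0,0,0]
    - [0,0,0]
    - [0,0,0]
    - [0,0,0]
    - [0,0,0]
  xyz:
    - [0.2,-0.5,-0.4]
    - [0,0,-0.7]
    - [0,0,-0.4]
    - [0,0,0]
    - [0,0,0]
    - [0,0,0]
    - [0,0,0]
    - [0,0,0]
  fingers: [1,1,1,0.6,0.4,0,0,0]

```text
time: 9.38
tool_pos: [0.5199, -0.2718, -0.0031]
tool_rot: [-0.411, 0.576, -0.411, -0.575]
contact_force: [-0.3, 0.5, 2.4]
gripper_width: 0.368
```

```bash
python3 - <<'E'
from h import *
f=vision.grab_frame("side")[:,:,::-1].copy(); x,yy=370,280
I=cv2.resize(f[yy:yy+125,x:x+130],None,fx=4.5,fy=4.5,interpolation=cv2.INTER_CUBIC)
cv2.imwrite("pics/k3.png",I)
E
python3 st.py
```

```text
9.425 [ 0.5199 -0.2718 -0.0032] F [-0.2  0.4  3.6] jawyaw 1.901 x [ 0. -0. -1.] g 0.36213020216628966
```

View pics/k3.png

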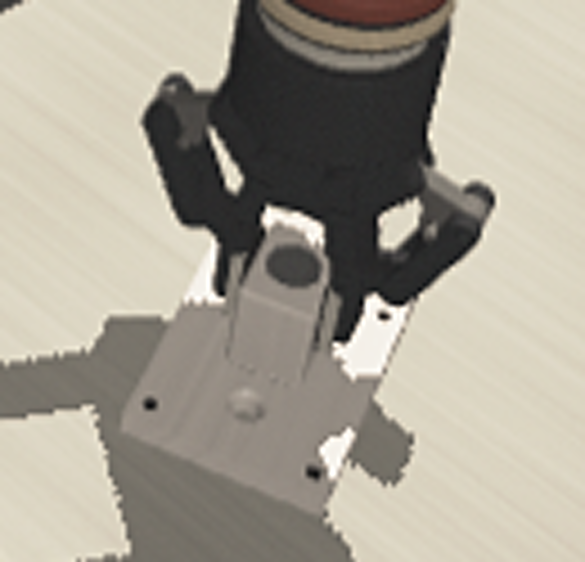

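>>> servo_tool:
  twist:
    - [0,0,0]
    - [0,0,0]
    - [0,0,0]
    - [0,0,0]
    - [0,0,0]
    - [0,0,0]
  xyz:
    - [0,0,0]
    - [0,0,1]
    - [0,0,3]
    - [0,0,4]
    - [0,0,4]
    - [0,0,1]
  fingers: [0,0,0,0,0,0]

```text
time: 10.18
tool_pos: [0.5208, -0.2725, 0.1291]
tool_rot: [-0.411, 0.577, -0.411, -0.574]
contact_force: [0.4, -0.0, -5.3]
gripper_width: 0.37
```

>>> servo_tool:
  twist:
    - [0,0,-0.06]
    - [0,0,-0.06]
    - [0,0,-0.06]
    - [0,0,-0.06]
    - [0,0,-0.06]
    - [0,0,-0.06]
    - [0,0,-0.06]
    - [0,0,-0.037]
  xyz:
    - [0.3,2.5,0]
    - [0.3,4,0]
    - [0.3,4.5,0]
    - [0.3,4.5,0]
    - [0.3,4.5,0]
    - [0.3,4.1,0]
    - [0.3,2.5,0]
    - [0.1,1.5,0]
  fingers: [0,0,0,0,0,0,0,0]

```text
time: 11.18
tool_pos: [0.5398, 0.011, 0.1236]
tool_rot: [0.53, -0.466, 0.532, 0.469]
contact_force: [0.5, -0.1, -4.8]
gripper_width: 0.361
```

>>> servo_tool:
  twist:
    - [0,0,0]
    - [0,0,0]
  xyz:
    - [0,0,0]
    - [0,0,0]
  fingers: [0,0]

```text
time: 11.42
tool_pos: [0.5407, 0.0089, 0.125]
tool_rot: [0.53, -0.467, 0.531, 0.468]
contact_force: [-0.3, -0.6, -4.9]
gripper_width: 0.364
```

```bash
python3 st.py; python3 - <<'E'
from h import *
for n,x,yy in(("side",275,175),("top",310,160)):
    f=vision.grab_frame(n)[:,:,::-1].copy(); cv2.imwrite(f"pics/{n}9.png",f)
    I=cv2.resize(f[yy:yy+130,x:x+130],None,fx=4.5,fy=4.5,interpolation=cv2.INTER_CUBIC)
    cv2.imwrite(f"pics/{n}9z.png",I)
E
```

```text
11.425 [0.5407 0.0089 0.125 ] F [-0.3 -0.6 -4.9] jawyaw 1.4443 x [-0.002 -0.    -1.   ] g 0.36391789270529684
```

View pics/side9z.png

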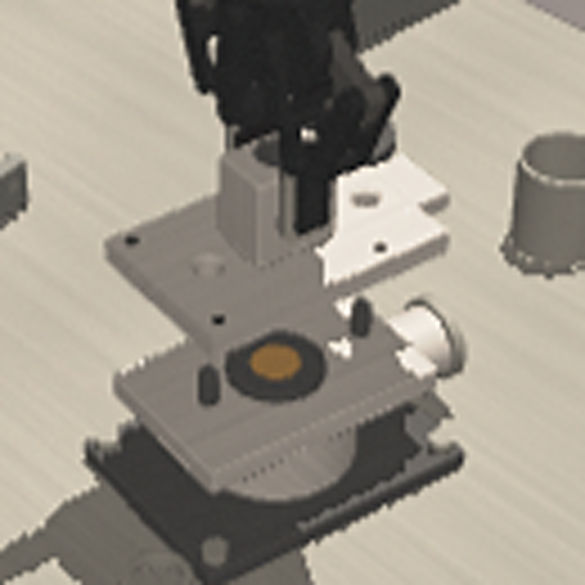

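View pics/top9z.png

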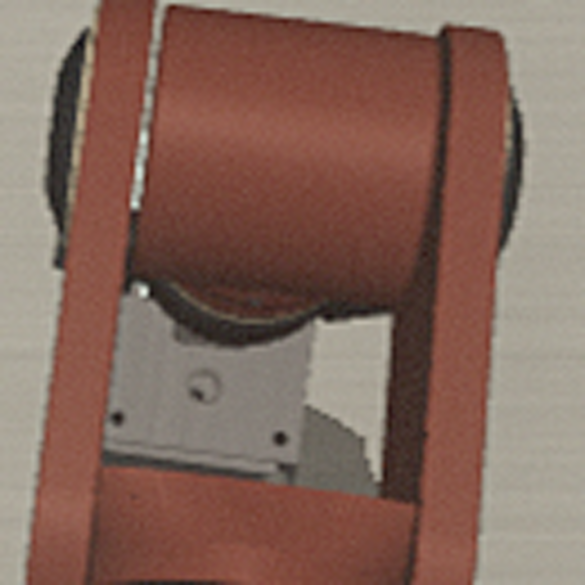

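```bash
cat > fit2.py <<'E'
from fit import *
Y=[.5181,-.2702,.3259]
def loc(p): 
    c,s=np.cos(Y[2]),np.sin(Y[2]); d=p[:2]-np.array(Y[:2]); return (c*d[0]+s*d[1],-s*d[0]+c*d[1],.012)
SC=[loc(back("top",*un(q,(445,195),6),.012)) for q in((122,242),(302,180),(391,415),(210,477))]
def fit4(obs,x0,fixz=None):
    def pt(x,m):
        c,s=np.cos(x[2]),np.sin(x[2]); return [x[0]+c*m[0]-s*m[1],x[1]+s*m[0]+c*m[1],m[2]+(x[3] if fixz is None else fixz)]
    f=lambda x: np.concatenate([proj(n,pt(x,m))-uv for n,m,uv in obs])
    r=least_squares(f,x0[:4 if fixz is None else 3],loss='soft_l1',f_scale=.7); print(r.x.round(4),np.abs(r.fun).reshape(-1,2).round(1).tolist()); return r.x
E
python3 - <<'E'
from fit2 import *
print(np.round(SC,4).tolist())
print("housing side:")
o,k=(290,230),4
hs=[("side",m,un(c,o,k)) for m,c in [((-.065,.042,.06),(40,116)),((-.065,-.042,.06),(128,207)),((.065,-.042,.06),(331,110)),((.065,.042,.06),(238,30)),((0,0,.065),(184,103)),((.05,0,.06),(260,78)),((-.038,0,.06),(124,138))]]
fit4(hs,[.54,.01,-.13],0)
print("cover start side:")
o,k=(390,315),4
cs=[("side",m,un((c[0]-400,c[1]),o,k)) for m,c in [((-.065,.042,.012),(425,232)),((-.065,-.042,.012),(608,298)),((.065,-.042,.012),(697,102)),((.065,.042,.012),(531,41)),((-.038,0,.012),(537,222)),((0,0,.057),(578,96)),(SC[0],(521,86)),(SC[1],(659,140)),(SC[2],(596,280)),(SC[3],(451,217)),((.086,.018,.012),(589,29)),((.086,-.018,.012),(661,56))]]
fit4(cs,[.518,-.27,.326],0)
o,k=(275,175),4.5
print("cover held side:")
cv=[("side",m,un(c,o,k)) for m,c in [((-.065,.042,.012),(106,244)),(SC[3],(132,240)),(SC[2],(218,320)),(SC[1],(380,247)),((.05,0,.012),(366,199)),((-.038,0,.012),(208,264)),((.065,-.042,.012),(449,237))]]
o,k=(310,160),4.5
ct=[("top",m,un(c,o,k)) for m,c in [(SC[3],(118,418)),(SC[2],(279,438)),((-.038,0,.012),(205,388)),((-.065,.042,.012),(103,448)),((-.065,-.042,.012),(297,476))]]
x0=[.54,.01,-.13,.13]
a=fit4(cv,x0); 
print("z .13 side/top");fit4(cv,x0,.128); fit4(ct,x0,.128);print("both");fit4(cv+ct,x0)
E
```

```text
[[0.0325, 0.0339, 0.012], [0.0331, -0.034, 0.012], [-0.0549, -0.0339, 0.012], [-0.0552, 0.0337, 0.012]]
housing side:
[ 0.5404  0.0066 -0.1428] [[0.4, 0.2], [0.2, 0.3], [0.1, 0.0], [0.3, 0.4], [0.3, 0.6], [0.2, 0.1], [0.3, 0.4]]
cover start side:
[ 0.5195 -0.2711  0.3275] [[0.2, 1.0], [0.4, 1.9], [0.0, 0.3], [0.5, 1.2], [0.2, 0.0], [0.1, 0.6], [0.0, 0.4], [0.1, 0.2], [0.1, 0.1], [0.1, 0.7], [0.4, 0.8], [0.2, 0.8]]
cover held side:
[ 0.5447  0.0117 -0.1446  0.1243] [[0.2, 1.1], [0.3, 0.2], [0.1, 0.0], [0.2, 0.5], [0.1, 0.1], [0.2, 0.4], [0.2, 0.7]]
z .13 side/top
[ 0.5414  0.0083 -0.1429] [[0.4, 1.1], [0.2, 0.2], [0.0, 0.0], [0.4, 0.5], [0.0, 0.0], [0.3, 0.5], [0.1, 0.7]]
[ 0.5389  0.0086 -0.126 ] [[0.2, 0.6], [0.5, 0.6], [0.1, 0.5], [1.6, 1.5], [0.2, 1.9]]
both
[ 0.5396  0.0072 -0.1435  0.1294] [[0.8, 1.0], [0.2, 0.3], [0.3, 0.2], [0.1, 0.6], [0.2, 0.0], [0.6, 0.5], [0.1, 0.7], [0.5, 0.2], [0.7, 0.4], [0.4, 0.1], [1.4, 2.4], [0.3, 2.0]]
```

Both cameras put the held cover within about 2 mm of the housing axes, with yaw matched. I'll go down to just above the dowels and look again.

>>> servo_tool:
  twist:
    - [0,0,0]
    - [0,0,0]
    - [0,0,0]
    - [0,0,0]
    - [0,0,0]
  xyz:
    - [0,0,-1.5]
    - [0,0,-1.5]
    - [0,0,-1.0]
    - [0,0,0]
    - [0,0,0]
  fingers: [0,0,0,0,0]

```text
time: 12.15
tool_pos: [0.5419, 0.0094, 0.0867]
tool_rot: [0.531, -0.467, 0.531, 0.467]
contact_force: [1.2, 0.2, -5.4]
gripper_width: 0.365
```

```bash
python3 st.py; python3 - <<'E'
from h import *
for n,x,yy,k in(("side",280,195,5),("top",320,195,7)):
    f=vision.grab_frame(n)[:,:,::-1].copy(); cv2.imwrite(f"pics/{n}10.png",f)
    w=560//k
    I=cv2.resize(f[yy:yy+w,x:x+w],None,fx=k,fy=k,interpolation=cv2.INTER_CUBIC)
    cv2.imwrite(f"pics/{n}10z.png",I)
E
```

```text
12.15 [0.5419 0.0094 0.0867] F [ 1.2  0.2 -5.4] jawyaw 1.4441 x [ 0.001 -0.    -1.   ] g 0.36486490942523836
```

View pics/side10z.png

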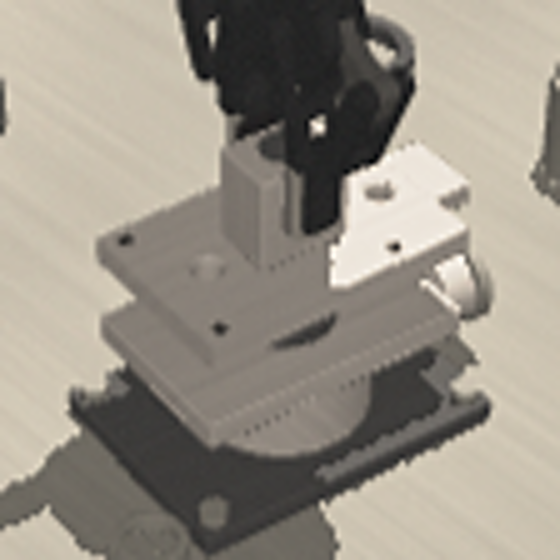

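View pics/top10z.png

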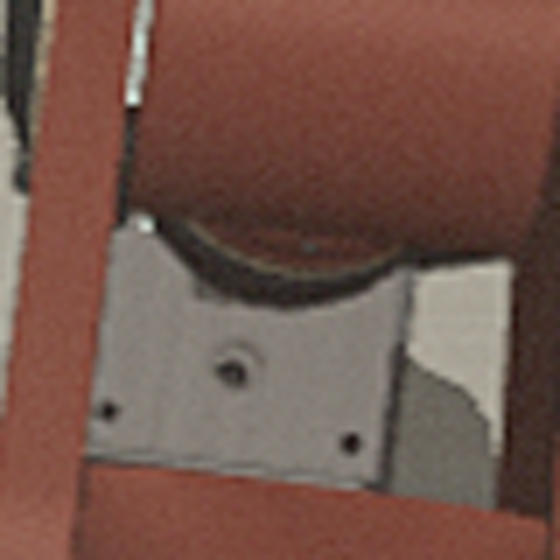

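```bash
python3 - <<'E'
from fit2 import *
c,s=np.cos(-.137),np.sin(-.137)
n=np.array([.5406-.038*c,.008-.038*s])
for z in(.0898,.1018,.08,.078): print(z,((proj("top",[*n,z])+.5-[320,195])*7).round(1))
p=proj("top",[*n,.09]);print("px/mm*7",(proj("top",[*(n+[.001,0]),.09])-p)*7,(proj("top",[*(n+[0,.001]),.09])-p)*7)
# fits
o,k=(280,195),5
cv=[("side",m,un(q,o,k)) for m,q in [((-.065,.042,.012),(97,242)),(SC[3],(125,239)),(SC[2],(221,328)),(SC[1],(394,246)),((.05,0,.012),(380,190)),((-.038,0,.012),(208,265)),((.065,-.042,.012),(470,232))]]
fit4(cv,[.54,.01,-.13],.0898)
o,k=(320,195),7
ct=[("top",m,un(q,o,k)) for m,q in [(SC[3],(108,410)),(SC[2],(350,442)),((-.038,0,.012),(239,366)),((-.065,-.042,.012),(384,487))]]
fit4(ct,[.54,.01,-.13],.0898)
E
```

```text
0.0898 [239.  372.9]
0.1018 [241.5 368.9]
0.08 [237.1 376. ]
0.078 [236.7 376.6]
px/mm*7 [-0.01538075 -3.54005659] [-3.55896627 -0.00840558]
[ 0.543   0.0091 -0.1328] [[0.3, 0.8], [0.3, 0.1], [0.1, 0.0], [0.5, 0.3], [0.2, 0.2], [0.2, 0.5], [0.1, 0.5]]
[ 0.5411  0.0085 -0.1392] [[0.3, 0.1], [0.3, 0.2], [0.0, 0.1], [1.1, 0.4]]
```

The capture range is ±3.5 mm and the error looks like 1 mm or less. I'll lower gently and watch the force.

>>> servo_tool:
  twist:
    - [0,0,0]
    - [0,0,0]
    - [0,0,0]
    - [0,0,0]
    - [0,0,0]
    - [0,0,0]
  xyz:
    - [-0.05,0.05,-0.3]
    - [0,0,-0.3]
    - [0,0,-0.3]
    - [0,0,-0.3]
    - [0,0,0]
    - [0,0,0]
  fingers: [0,0,0,0,0,0]

```text
time: 13.0
tool_pos: [0.5412, 0.0098, 0.0745]
tool_rot: [0.531, -0.467, 0.531, 0.467]
contact_force: [0.2, 0.4, -4.8]
gripper_width: 0.369
```

```bash
python3 st.py
```

```text
13.0 [0.5412 0.0098 0.0745] F [ 0.2  0.4 -4.8] jawyaw 1.444 x [ 0. -0. -1.] g 0.36865927851554503
```

>>> servo_tool:
  twist:
    - [0,0,0]
    - [0,0,0]
    - [0,0,0]
    - [0,0,0]
  xyz:
    - [0,0,-0.2]
    - [0,0,-0.2]
    - [0,0,0]
    - [0,0,0]
  fingers: [0,0,0,0]

```text
time: 13.5
tool_pos: [0.541, 0.0096, 0.0703]
tool_rot: [0.531, -0.467, 0.531, 0.467]
contact_force: [-0.4, -1.5, -5.5]
gripper_width: 0.367
```

```bash
python3 st.py; python3 - <<'E'
from h import *
for n,x,yy,k in(("side",280,195,5),("top",320,195,7)):
    f=vision.grab_frame(n)[:,:,::-1].copy(); cv2.imwrite(f"pics/{n}11.png",f)
    w=560//k
    I=cv2.resize(f[yy:yy+w,x:x+w],None,fx=k,fy=k,interpolation=cv2.INTER_CUBIC)
    cv2.imwrite(f"pics/{n}11z.png",I)
E
```

```text
13.5 [0.541  0.0096 0.0703] F [-0.4 -1.5 -5.5] jawyaw 1.4438 x [-0. -0. -1.] g 0.3669990035075184
```

View pics/side11z.png

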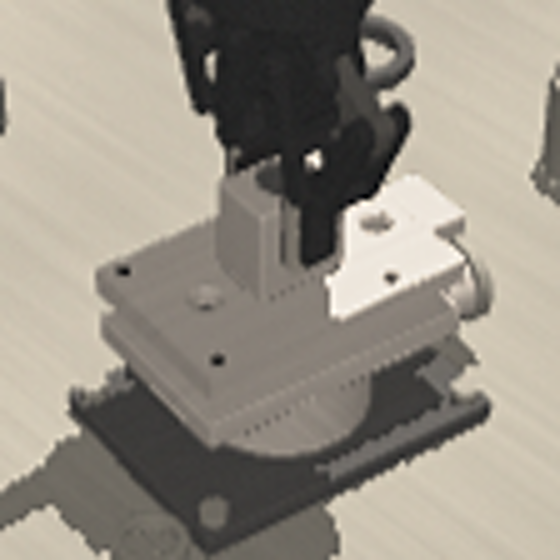

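View pics/top11z.png

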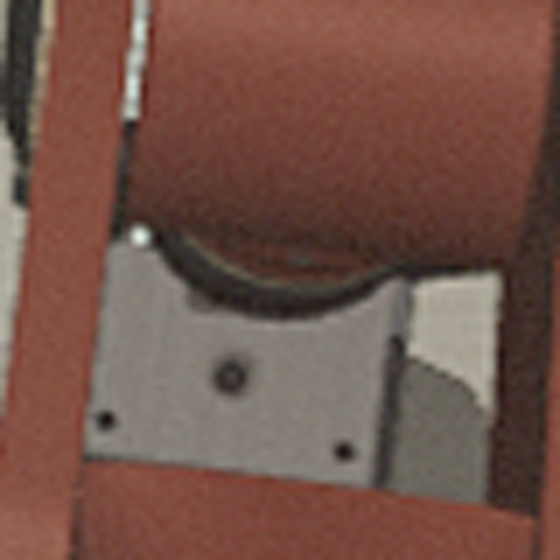

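The dowel is centred in the near hole at about (230,377), and the sideways force is small. Continuing down.

>>> servo_tool:
  twist:
    - [0,0,0]
    - [0,0,0]
    - [0,0,0]
    - [0,0,0]
    - [0,0,0]
  xyz:
    - [0,0,-0.2]
    - [0,0,-0.2]
    - [0,0,-0.2]
    - [0,0,0]
    - [0,0,0]
  fingers: [0,0,0,0,0]

```text
time: 14.22
tool_pos: [0.5411, 0.0096, 0.0642]
tool_rot: [0.531, -0.467, 0.531, 0.467]
contact_force: [1.0, -4.2, -5.9]
gripper_width: 0.367
```

```bash
python3 st.py
```

```text
14.225 [0.5411 0.0096 0.0642] F [ 1.  -4.2 -5.9] jawyaw 1.4439 x [ 0. -0. -1.] g 0.36710953739351937
```

>>> servo_tool:
  twist:
    - [0,0,0]
    - [0,0,0]
    - [0,0,0]
    - [0,0,0]
    - [0,0,0]
  xyz:
    - [0,-0.07,0]
    - [0,0,-0.1]
    - [0,0,-0.1]
    - [0,0,0]
    - [0,0,0]
  fingers: [0,0,0,0,0]

```text
time: 14.85
tool_pos: [0.5409, 0.0094, 0.0622]
tool_rot: [0.531, -0.467, 0.531, 0.468]
contact_force: [-0.7, 0.2, -5.2]
gripper_width: 0.362
```

```bash
python3 st.py
```

```text
14.85 [0.5409 0.0094 0.0622] F [-0.7  0.2 -5.2] jawyaw 1.4441 x [-0.001  0.    -1.   ] g 0.362197546761509
```

Forces are clear. I'll press on through the spring.

>>> servo_tool:
  twist:
    - [0,0,0]
    - [0,0,0]
    - [0,0,0]
    - [0,0,0]
    - [0,0,0]
    - [0,0,0]
  xyz:
    - [0,0,-0.15]
    - [0,0,-0.15]
    - [0,0,-0.1]
    - [0,0,-0.1]
    - [0,0,0]
    - [0,0,0]
  fingers: [0,0,0,0,0,0]

```text
time: 15.6
tool_pos: [0.5412, 0.0094, 0.0584]
tool_rot: [0.531, -0.467, 0.531, 0.467]
contact_force: [-5.6, 1.2, 5.9]
gripper_width: 0.367
```

```bash
python3 st.py
```

```text
15.6 [0.5412 0.0094 0.0584] F [-5.6  1.2  5.9] jawyaw 1.4441 x [-0.  0. -1.] g 0.3672984708425946
```

>>> servo_tool:
  twist:
    - [0,0,0]
    - [0,0,0]
    - [0,0,0]
    - [0,0,0]
    - [0,0,0]
    - [0,0,0]
  xyz:
    - [-0.06,0,0]
    - [0,0,-0.1]
    - [0,0,-0.1]
    - [0,0,-0.1]
    - [0,0,0]
    - [0,0,0]
  fingers: [0,0,0,0,0,0]

```text
time: 16.35
tool_pos: [0.5412, 0.0093, 0.0569]
tool_rot: [0.531, -0.467, 0.53, 0.467]
contact_force: [-7.9, 1.2, 12.0]
gripper_width: 0.358
```

```bash
python3 st.py
```

```text
16.35 [0.5412 0.0093 0.0569] F [-7.9  1.2 12. ] jawyaw 1.4441 x [ 0.001  0.    -1.   ] g 0.35833551437651007
```

>>> servo_tool:
  twist:
    - [0,0,0]
    - [0,0,0]
    - [0,0,0]
    - [0,0,0]
    - [0,0,0]
    - [0,0,0]
  xyz:
    - [-0.05,0,-0.1]
    - [0,0,-0.1]
    - [0,0,-0.1]
    - [0,0,0]
    - [0,0,0]
    - [0,0,0]
  fingers: [0,0,0,0,0,0]

```text
time: 17.1
tool_pos: [0.5412, 0.0094, 0.0568]
tool_rot: [0.531, -0.468, 0.53, 0.467]
contact_force: [-16.4, 2.8, 26.0]
gripper_width: 0.365
```

```bash
python3 st.py; python3 - <<'E'
from h import *
print(manip.state()['ft_torque'])
for n,x,yy,k in(("side",280,195,5),("top",320,195,7)):
    f=vision.grab_frame(n)[:,:,::-1].copy(); cv2.imwrite(f"pics/{n}12.png",f)
    w=560//k
    I=cv2.resize(f[yy:yy+w,x:x+w],None,fx=k,fy=k,interpolation=cv2.INTER_CUBIC)
    cv2.imwrite(f"pics/{n}12z.png",I)
E
```

```text
17.1 [0.5412 0.0094 0.0568] F [-16.4   2.8  26. ] jawyaw 1.4443 x [ 0.001  0.    -1.   ] g 0.3652270375115703
[ 0.44383055  2.56472949 -0.02675814]
```

View pics/side12z.png

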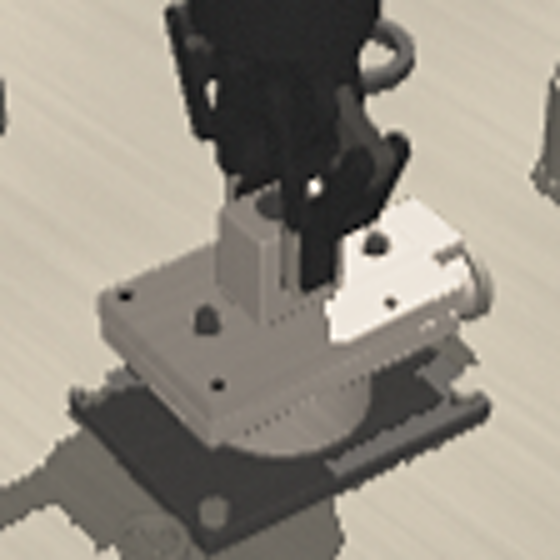

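View pics/top12z.png

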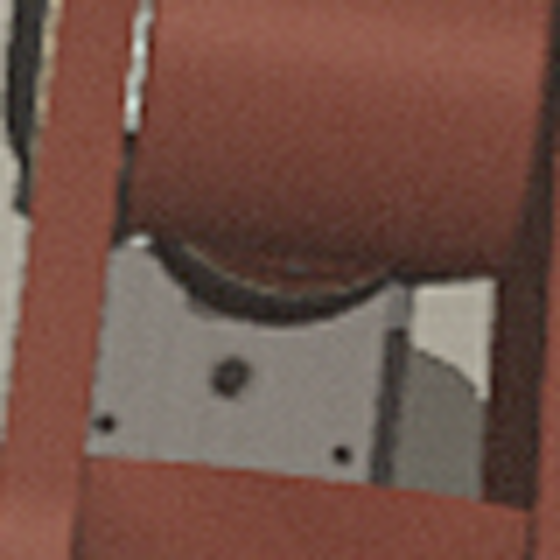

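>>> servo_tool:
  twist:
    - [0,0,0]
    - [0,0,0]
    - [0,0,0]
    - [0,0,0]
    - [0,0,0]
  xyz:
    - [-0.1,0,0]
    - [0,0,0]
    - [0,0,0]
    - [0,0,0]
    - [0,0,0]
  fingers: [0,0,0,0,0]

```text
time: 17.82
tool_pos: [0.5413, 0.0093, 0.0568]
tool_rot: [0.532, -0.468, 0.53, 0.467]
contact_force: [-11.6, 2.9, 22.4]
gripper_width: 0.36
```

```bash
python3 st.py; python3 - <<'E'
from fit2 import *
print(manip.state()['ft_torque'])
o,k=(280,195),5
cv=[("side",m,un(q,o,k)) for m,q in [((-.065,.042,.012),(98,292)),(SC[3],(124,296)),(SC[2],(218,385)),(SC[1],(391,303)),((.05,0,.020),(376,237)),((-.038,0,.020),(206,314))]]
fit4(cv,[.5405,.0066,-.14],.06)
a=fit4(cv,[.5405,.0066,-.14,.06])
E
```

```text
17.825 [0.5413 0.0093 0.0568] F [-11.6   2.9  22.4] jawyaw 1.4442 x [ 0.004  0.    -1.   ] g 0.3598534206303748
[ 0.40960572  1.97997507 -0.00564596]
[ 0.5414  0.0085 -0.1432] [[0.4, 0.4], [0.5, 0.0], [0.1, 0.2], [0.2, 0.5], [0.1, 0.6], [0.2, 0.8]]
[ 0.5451  0.0124 -0.145   0.0553] [[0.2, 0.4], [0.6, 0.0], [0.1, 0.1], [0.0, 0.6], [0.1, 0.5], [0.1, 0.8]]
```

>>> servo_tool:
  twist:
    - [0,0,0]
    - [0,0,0]
    - [0,0,0]
    - [0,0,0]
    - [0,0,0]
    - [0,0,0]
  xyz:
    - [-0.1,0,-0.1]
    - [0,0,0]
    - [0,0,0]
    - [0,0,0]
    - [0,0,0]
    - [0,0,0]
  fingers: [0,0,0,0,0,0]

```text
time: 18.58
tool_pos: [0.5415, 0.0093, 0.0568]
tool_rot: [0.532, -0.469, 0.529, 0.466]
contact_force: [-8.2, 3.1, 25.8]
gripper_width: 0.363
```

```bash
python3 st.py; python3 - <<'E'
from h import *
cv2.imwrite("pics/side13.png",vision.grab_frame("side")[:,:,::-1])
E
python3 st.py
```

```text
18.575 [0.5415 0.0093 0.0568] F [-8.2  3.1 25.8] jawyaw 1.4441 x [ 0.006  0.    -1.   ] g 0.36277027357546116
18.625 [0.5415 0.0093 0.0568] F [-9.9  3.3 25. ] jawyaw 1.4441 x [ 0.006  0.    -1.   ] g 0.3693231679582044
```

View pics/side13.png

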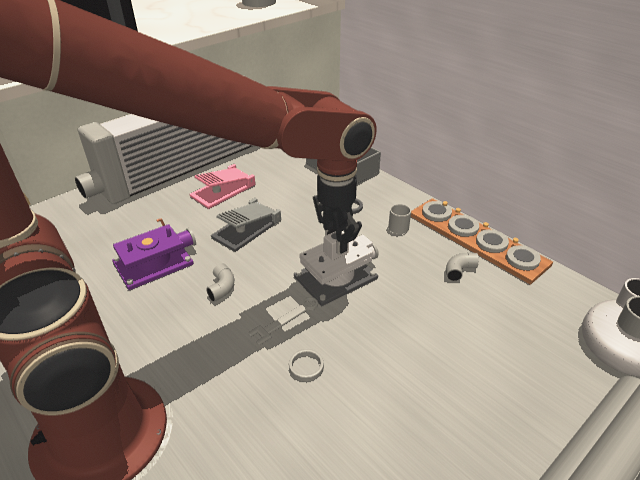

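The cover sits flush with its tab over the stub at (368,250). The pedal at (250,222) is back up and nothing else has moved. Handing in.

```bash
python3 -c "
from plant import job;print(job.job_done())"; python3 st.py
```

```text
the job is handed in; nothing more can be done
None
the job is handed in; nothing more can be done
```

I pressed the air pedal to its stop, let it back up, fitted the cover over both dowels with the tab over the outlet stub, and handed in with the gripper still pressing it home. The job took about 19 s of the 72 s allowed, and the hand-in gave no verdict.

- **Pedal:** I held it at the stop for about a second, judging by the force jumping to 17–27 N and the tread stopping. The last side picture shows it back up.
- **Flush fit:** The tool stopped dead at a reading of 56.8 mm and did not move as the push rose. That is exactly 60 mm above where I gripped the cover on the bench, so it fits a flush seat with no slip in the grip.
- **Push:** The last reading was about 25 N upward on the tool, so roughly 30 N on the body once the cover's weight is counted. The grip opening was steady at about 31 mm.
- **Dowels:** Both show through their holes in the side view, and the near one also shows centred from above. The last side fit put the cover about 2 mm from the side camera's own fit of the housing, which is within camera accuracy.
- **Bench:** The other things I could see in the last side picture had not moved. The arm's shadow lay over the wrench and the arm partly hid the weld flange, so those two were harder to check.

Three checks disagreed or were not clean:
- **Fingertip height:** The fingertips were about 26 mm higher than the reported TCP, both in the images and against the pedal's known heights. I allowed for this throughout.
- **Sideways force:** About 8–10 N of sideways force was left on the tool at the end.
- **Free-height fit:** A side-camera fit with the height left free put the cover at 55 mm instead of 60. I put that down to the side view's weak depth resolution.

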